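# Close and pin a press-bonding jig, then hold it squeezed

### The arm

A 6-joint arm with a two-finger parallel gripper is mounted at the origin on a cart in front of the work surface, level with it; the furniture and walls round the work are solid. World frame = base frame: x ahead of the robot, y to its left, z up, the work surface at z = 0. Lengths are in m, angles in rad, forces in N, time in s.
With the tool pointing down it reaches from about 0.35 to 0.925 m from the base axis. Payload 6.4 kg.
Tool frame: the origin (TCP) lies at the very end of the fingers, on their centre line; the grasp point (between the pads) lies tcp_to_grasp behind it (tcp_to_grasp is the distance from the TCP to the grasp point, in m); z points along the fingers, y is the line along which they close (so a half turn about z gives the same grasp; the last joint's range is limited). The gripper opens to 94 mm and grips with 3 to 60 N. Pads are 16 mm wide; open, the fingers measure 119 mm over their backs; the gripper's body (75 mm by 177 mm) begins 78 mm behind the grasp point.
Start: joints at [1.121, 0.245, 1.558, -0, 1.339, -0.174], TCP at [0.177, 0.625, 0.205] pointing down, gripper open.
Joint ranges: [-3.13, 3.13], [-1.02, 2.26], [0.13, 2.54], [-0.95, 4.09], [0.21, 2.88], [-2.74, 2.74]. Speed limits (rad/s): [2.57, 2.57, 3.14, 3.14, 3.14, 3.14].

### API

Orientations are given as a unit quaternion [x, y, z, w].
In Python, from station import * gives the robot as it stands. The module is installed in compiled form; this text tells all that it offers.
- The arm moves only by the shell command python3 -m creep 'ROWS' [OPENING] [FORCE]. ROWS is JSON, a list that holds one entry, the list of rows, each a list of 4 numbers: the shift along the tool's x, y, z in cm, then the turn about the tool's z in rad. A call has 1 to 20 rows; each row shifts and turns the commanded pose from where the row before left it, along the tool's axes as they then stand; what a row does not reach is not made up. A row lasts 1/8 s, in which the tool goes at most 62.5 mm and 10.7 degrees, less where a joint would pass 70% of its speed; a pose out of reach is approached as far as the arm can. A call is refused whole if a number of a shift passes 6.25 or a number of a turn 0.188, either way. A call with a gripper value outside its range is refused whole. OPENING is the gripper's target within -1 to 1 (shut at 1, half-way at 0, fully open at -1), set as the call begins (- or left out, the last holds). The fingers move at their own pace and stop on an object; FORCE is the grip in N (left out, the last holds). Time passes only in rows, so rows that do not move let the fingers close. It gives the time, the measured TCP pose, the force, the opening and the grip force at its end, in the units of the state.
- sense(): the state, without advancing time (a new reading comes with each control period).
- read_camera(name): name is "scene" or "top" or "wrist"; returns a dict with "color" (420x560x3 uint8, blue, green, red), "fx", "fy", "cx", "cy" (pixels), "R" (3x3) and "t" (3): a world point X has camera coordinates R X + t. Camera axes: x right, y down, z forward; pixel columns grow to the right and rows downward; lengths in m; the calibration is good to about 2 mm. A picture is of the moment at which its call begins. There is no depth.
- close_job(): hands the job in; it is judged then, once.
The state is a dict: "t": time; "joint_pos": joint angles; "dq": joint speeds; "joint_torque": joint torques, N m; "tcp_pos": TCP position; "tool_rot": TCP orientation; "wrist_force": force on the tool from outside, world axes, zero at the start; "wrist_torque": the same for the moment, N m; "opening": finger opening in m; "grip_force": force on a finger pad.
Only numpy, scipy, OpenCV 4.12 (cv2) and the standard library are available. Lean on these libraries where they do the work, as an engineer would, in place of code of your own. Each camera call takes 0.05 s, during which the arm holds its last target. There are 200 camera calls.

### The job

Press-bond the two flow-cell windows in the hinged bonding jig: gently swing its front half shut, then pull the pin with the straight cylindrical, fine-grooved knob out of the upright pin stand and push it fully home, down through the lined-up holes in the ears at the jig's free end. Then let go of the pin and squeeze the shut halves together across their outer pressure pads until the sprung pad on the front half is pushed all the way in, flush with its guide, and finish while still holding that squeeze. Leave the other two pins in the stand and do not knock the dish, the weighing boat or the bottle about.

Things in the scene. Friction and masses are not known exactly. Their poses are not given: they have to be found in the camera images.
- jig: base plate of the bonding jig, fixed, 100x172x10 mm. Origin on the worktop (z = 0) in the seam plane, midway from hinge to pin holes; z up, +y from the hinge to the free end, -x to the side the front half opens to (towards the robot). In mm, vertical hinge axis at (0, -62), pin axis at (0, +62). Shut, the halves stand either side of x = 0, z 14 to 80
- rear_half: fixed half, frame as the jig's. In mm: aluminium leaf x 5.5 to 17.5, y -62 to 48, z 14 to 80, a clear window inside; outside a flat steel pressure pad y -17 to 17, z 28 to 76, outer face x = 21.5. Two ears x -13 to 18, y 44 to 78, at z 24-36 and z 66-78, with vertical 10 mm through holes
- front_half: swinging half. Origin on the hinge axis at worktop level; its yaw from the jig is the swing angle. In its own frame, mm: aluminium leaf x -17.5 to -5.5, y 0 to 110, z 14 to 80; sprung steel pressure pad y 45 to 79, z 29 to 75, outer face x = -27.5 standing out, -21.5 pushed in, in a guide open at the top (y 38.5 to 85.5, face x = -21.5); one ear y 106 to 140, z 44-58, 10 mm hole at (0, 124)
- swing (a joint): opening angle of the front half, rad; grows as its free end swings to the jig's -x; 0 = shut, against the stop, holes in line; starts at 0.7 to 1.2. Stiff hinge (0.05 N m of friction): it stays where it is left. With the pin in, the play in the holes still allows 0.016
- hole_top (a point): mouth of the pin hole on the top face of the rear half's upper ear (jig frame 0, +62, +78 mm); axis vertical
- squeeze_point (a point): in the seam plane midway between the two pressure pads (jig frame 0, 0, +62 mm): where the fingers straddle the shut halves, closing along the jig's x; 49 mm over the pads at first, 43 mm with the sprung pad all the way in
- pin_stand: white pin stand, fixed, 64x172 mm, 76 mm high. Origin on the worktop under its middle, y along its row of three 10 mm holes at y = -52, 0, +52 mm; the pins' collars rest on the top shelf, z = 74 mm. Which pin is in which hole changes
- pin_knurled: the jig's steel pin, 102 mm long, 60 g: straight cylindrical knob 18 mm across, 36 mm high, five fine dark grooves. Origin at the nose tip, z along the pin to the knob. Shank 8 mm, nose tapering to 3 mm over the lowest 12 mm; collar 19 mm across, underside at 62 mm; knob 66 to 102 mm. Nose height in the stand 12 mm, fully home in the jig (collar on the upper ear) 16 mm
- knob_center (a point): centre of that pin's cylindrical knob, 84 mm above its nose: where to grip it
- pin_ball: steel pin of the same shank with a 20 mm ball head (its top 94 mm above its nose), for another jig: stays in the stand. Origin at its nose
- pin_tee: steel pin of the same shank with a T bar 46 mm long (top 91 mm above its nose), for another jig: stays in the stand. Origin at its nose
- weigh_boat: white square weighing boat, 78x78x18 mm, loose; leave it
- window_box: flat round clear dish, 93 mm across, 17 mm high, loose; leave it
- bottle_buffer: small round bottle, 55 mm across, 102 mm high, loose, at the back; leave it
- press_pad (a joint): how far the sprung pressure pad of the front half is pushed in (towards the seam), m: 0 = standing out (start), 0.006 = all the way in, flush with its U-shaped guide. Spring: 3 N to start it moving, 12 N all the way in; springs out again when let go

How it is judged:
On the way, in this order (a step that is already met when the one before it is completed fails the run):
1. the front half is swung shut (value of joint swing below 0.035 rad), for 0.3 s.
2. the knurled pin is pulled clear out of the stand (height (world z) of pin_knurled above 0.082 m), for 0.1 s.
3. the pin is fully home through all three ears (height (world z) of pin_knurled below 0.02 m and horizontal distance between pin_knurled and hole_top below 0.004 m and horizontal distance between knob_center and hole_top below 0.005 m and value of joint swing below 0.025 rad), for 0.3 s.
At the end, for the whole second after the job is handed in: Pin in the holes, nose under 20 mm above the worktop and within 4 mm of the hole axis, knob within 5 mm of it, pin not touched; swing below 0.012 rad, sprung pad over 4.5 mm in, the fingers pressing on each half with over 6 N, all through the last second (height (world z) of pin_knurled below 0.02 m and horizontal distance between pin_knurled and hole_top below 0.004 m and horizontal distance between knob_center and hole_top below 0.005 m and value of joint swing below 0.012 rad and contact force between the fingers and front_half above 6 N and contact force between the fingers and rear_half above 6 N and contact force between the fingers and pin_knurled below 0.5 N and value of joint press_pad above 0.0045 m); the arm keeps its last pose, push and grip.
It fails at once if the front half is slammed (over 2.5 rad/s) (velocity of joint swing below -2.5 rad/s).
It fails at once if another pin is lifted or shoved (distance of any of pin_ball, pin_tee from where it was at the start of the episode above 0.015 m).
It fails at once if the dish, the weighing boat or the bottle is knocked about (distance of any of weigh_boat, window_box, bottle_buffer from where it was at the start of the episode above 0.03 m).
It also fails if it takes over 67 s, if anything falls off the work surface, if the arm or the gripper's body presses on something with over 40 N, if the wrist force passes 120 N, or if a joint passes its speed limit or range.

## Working session

There is one attempt and no reset: what is moved stays moved. The work goes in short steps, Python scripts to look and compute and a shell command to move; the robot and the scene stay as the last step left them, time stands still between calls to the robot, and variables do not carry over. Pictures are saved under pics/ and viewed, at most 10 in all, crops included, and the job is handed in when it is done.

```bash
mkdir -p pics
cat > h.py <<'E'
from station import *
import numpy as np, cv2
from scipy.spatial.transform import Rotation as Rn
def ray(c,u,v):
    R=np.array(c["R"]);t=np.array(c["t"])
    o=-R.T@t; d=R.T@np.array([(u-c["cx"])/c["fx"],(v-c["cy"])/c["fy"],1]); return o,d
def onz(c,u,v,z):
    o,d=ray(c,u,v); return o+d*(z-o[2])/d[2]
def proj(c,X):
    p=np.array(c["R"])@np.array(X)+np.array(c["t"]); return [c["fx"]*p[0]/p[2]+c["cx"],c["fy"]*p[1]/p[2]+c["cy"]]
E
python3 - <<'E'
from h import *
import pickle
for n in("top","scene"):
    c=read_camera(n);pickle.dump(c,open(n+"0.pkl","wb"));cv2.imwrite(f"pics/{n}0.png",cv2.resize(c["color"],(800,600),interpolation=cv2.INTER_CUBIC))
    print(n,c["fx"],c["cx"],c["cy"],-np.array(c["R"]).T@c["t"],np.array(c["R"])[2])
print(sense())
E
```

```text
top 521.7259445156652 273.2152282118529 209.15546714730496 [0.44260178 0.01725774 1.17252458] [ 0.08615521  0.026674   -0.99592458]
scene 480.8929633702663 291.25329669832104 215.85357113011779 [ 0.02957856 -0.40607678  0.71527755] [ 0.53513228  0.48251234 -0.69340846]
{'t': 0.1, 'joint_pos': array([ 1.12090225e+00,  2.45699083e-01,  1.55886607e+00, -2.94634999e-05,
        1.33869602e+00, -1.74071083e-01]), 'dq': array([-4.58344174e-04, -9.77995066e-04, -2.57394182e-03,  3.07706665e-05,
       -1.55701101e-03,  1.33713996e-03]), 'joint_torque': array([ 1.08362095e-03, -4.16914415e+01, -3.15524626e+01,  6.85961195e-02,
        3.11368494e-02, -4.92888682e-05]), 'tcp_pos': array([0.1767705 , 0.62495114, 0.20449843]), 'tool_rot': array([ 1.37471327e-01,  9.90505395e-01, -7.98387114e-04, -2.42430817e-04]), 'wrist_force': array([ 1.03729483, -0.82127333,  0.65502845]), 'wrist_torque': array([-0.0031706 , -0.05742968,  0.05620823]), 'grip_force': 0.0, 'opening': 0.09402472353646611}
```

View pics/top0.png

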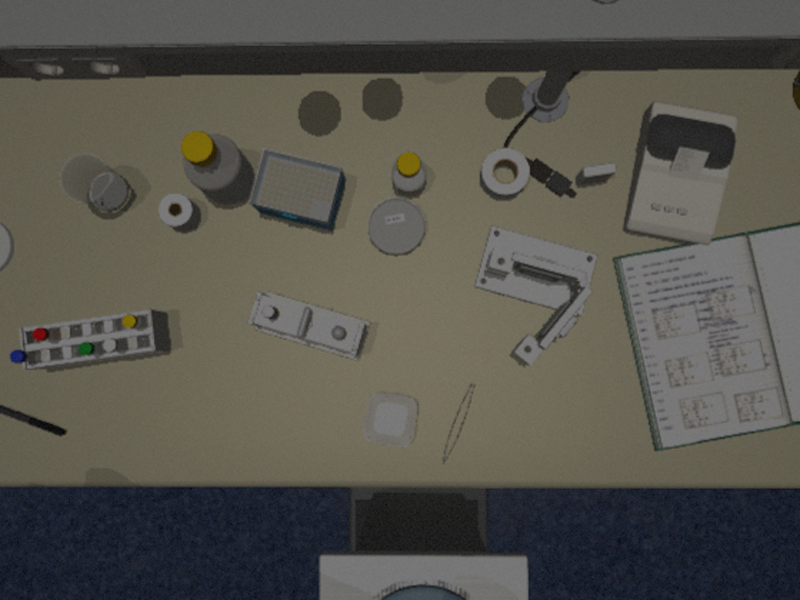

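View pics/scene0.png

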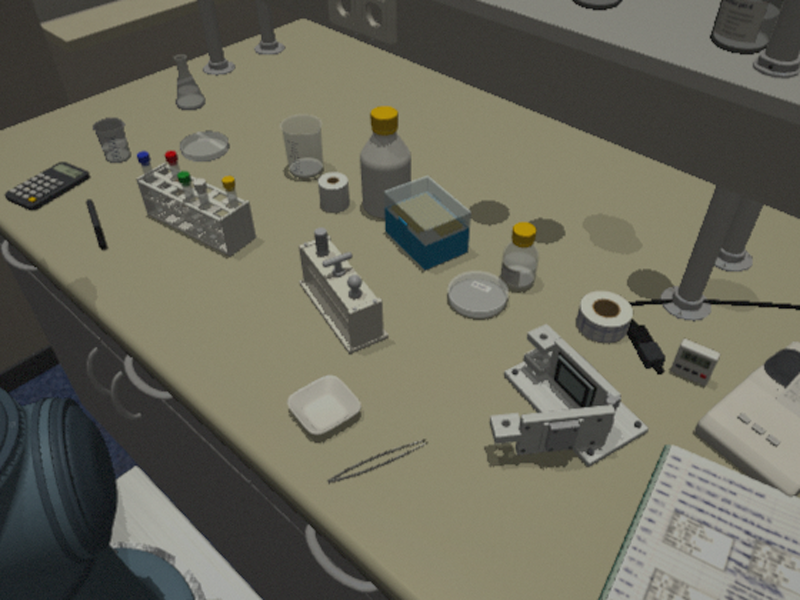

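Top view: the stand is at about (308,325), with the knurled pin in its left hole (270,311), the tee in the middle and the ball on the right. The jig's upper ear hole is near (501,262), its hinge near (580,288), and the front half is open towards (527,350). I'll zoom in on these.

Run:
```python
from h import *
import pickle
c=pickle.load(open("top0.pkl","rb"));im=c["color"]
a=cv2.resize(im[190:265,165:265],None,fx=4,fy=4,interpolation=cv2.INTER_CUBIC)
b=cv2.resize(im[150:265,325:425],None,fx=4,fy=4,interpolation=cv2.INTER_CUBIC)
o=np.zeros((460,800,3),np.uint8);o[:300,:400]=a;o[:,400:]=b
o=np.clip(o*1.7,0,255).astype(np.uint8)
cv2.imwrite("pics/crop1.png",o)
```

```text
(no output)
```

View pics/crop1.png

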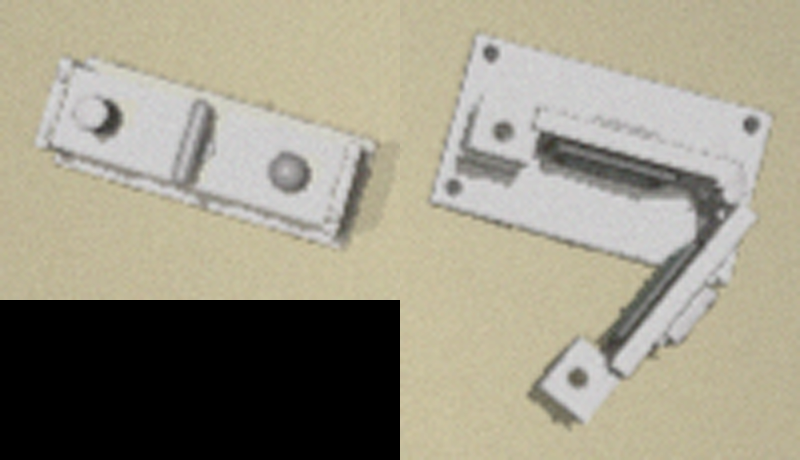

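Crop: ear hole at (503,131), front ear hole at (578,377), base corners at (476,35), (771,115) and (433,204). Knob top is at (93,112), ball at (289,172).

```bash
cat > m.py <<'E'
from h import *
import pickle
c=pickle.load(open("top0.pkl","rb"))
def L(x,y,z): return onz(c,165+(x+.5)/4-.5,190+(y+.5)/4-.5,z)
def J(x,y,z): return onz(c,325+(x-400+.5)/4-.5,150+(y+.5)/4-.5,z)
hole=J(503,131,.078); fh=J(578,377,.058)
A,B,C=J(476,35,.01),J(771,115,.01),J(433,204,.01)
print("hole",hole,"fronthole",fh); print("corners",A,B,C,np.linalg.norm(A-B),np.linalg.norm(A-C))
d=(A-B)[:2];yaw=np.arctan2(d[1],d[0])-np.pi/2; print("jig yaw (y axis dir)",yaw)
cen=(B+C)/2; print("centre",cen)
def jw(x,y,z=0): 
    s,k=np.sin(yaw),np.cos(yaw); return np.array([cen[0]+k*x-s*y,cen[1]+s*x+k*y,z])
for o in(0,): print("hole from centre",jw(0,.062),"hinge",jw(0,-.062))
h=hole[:2]-0.124*np.array([-np.sin(yaw),np.cos(yaw)]);print("hinge from hole",h,"r",np.linalg.norm(fh[:2]-h))
e=fh[:2]-h; print("swing",yaw+np.pi/2-np.arctan2(e[1],e[0]), np.arctan2(e[1],e[0])-np.pi/2)
k=L(93,112,.114);b=L(289,171,.096);t=L(192,142,.1);print("knob",k,"ball",b,np.linalg.norm((k-b)[:2]),"tee",t,"mid",(k+b)/2)
s=(k-b);print("stand yaw",np.arctan2(s[1],s[0])-np.pi/2)
E
python3 m.py
```

```text
hole [ 0.5931268  -0.11623833  0.078     ] fronthole [ 0.46405173 -0.15630857  0.058     ]
corners [ 0.65696505 -0.11024622  0.01      ] [ 0.61053136 -0.2736667   0.01      ] [ 0.56163272 -0.08495843  0.01      ] 0.1698892110711326 0.09862922996498417
jig yaw (y axis dir) -0.2768401854194176
centre [ 0.58608204 -0.17931257  0.01      ]
hole from centre [ 0.60302773 -0.11967329  0.        ] hinge [ 0.56913635 -0.23895185  0.        ]
hinge from hole [ 0.55923542 -0.23551689] r 0.12383010084179581
swing -1.1535894584640718 0.8767492730446542
knob [0.51766622 0.22009907 0.114     ] ball [0.48791037 0.1213875  0.096     ] 0.10309890192708362 tee [0.50290135 0.17124416 0.1       ] mid [0.50278829 0.17074329 0.105     ]
stand yaw -0.29277947264022
```

The measured jig is consistent: plate 170x99 mm, hinge radius 123.8 mm, pin spacing 103 mm. Swing is about 1.15 rad and the yaw of the row is about -0.28. I'll turn the tool so its y lies along jig x, with the fingers shut.

```bash
python3 -m creep '[[[0,0,0,0.175],[0,0,0,0.175],[0,0,0,0.175],[0,0,0,0.175],[0,0,0,0.175],[0,0,0,0.175],[0,0,0,0.175],[0,0,0,0.175],[0,0,0,0.175],[0,5,0,0],[0,5,0,0],[0,5,0,0],[0,5,0,0],[0,0,0,0],[0,0,0,0]]]' 1 20; python3 -c "
from h import *
s=sense();print(Rn.from_quat(s['tool_rot']).as_matrix().round(3),tcp_to_grasp)"
```

```text
t: 1.98
tcp_pos: [0.3686, 0.5701, 0.2049]
tool_rot: [0.799, 0.602, -0.001, -0.0]
wrist_force: [0.2, -0.8, -0.2]
opening: 0.0006
grip_force: 0.0
[[ 0.276  0.961 -0.001]
 [ 0.961 -0.276 -0.001]
 [-0.001 -0.001 -1.   ]] 0.0188
```

```bash
python3 -m creep '[[[-4.83,1.96,0,0],[-4.83,1.96,0,0],[-4.83,1.96,0,0],[-4.83,1.96,0,0],[-4.83,1.96,0,0],[-4.83,1.96,0,0],[-4.83,1.96,0,0],[-4.83,1.96,0,0],[-4.83,1.96,0,0],[-4.83,1.96,0,0],[-4.83,1.96,0,0],[-4.83,1.96,0,0],[-4.83,1.96,0,0],[-4.83,1.96,0,0],[-4.83,1.96,0,0],[0,0,0,0],[0,0,0,0]]]'
python3 - <<'E'
from h import *
c=read_camera("wrist");print(sense()["tcp_pos"],-np.array(c["R"]).T@c["t"],c["fx"]);cv2.imwrite("pics/w1.png",c["color"])
E
```

```text
t: 4.1
tcp_pos: [0.4515, -0.2059, 0.2051]
tool_rot: [0.798, 0.602, 0.0, -0.0]
wrist_force: [0.3, 0.9, -0.3]
opening: 0.0004
grip_force: 0.0
[ 0.45152758 -0.20560306  0.20521188] [ 0.47003817 -0.14274806  0.38487094] 347.0826117286912
```

View pics/w1.png

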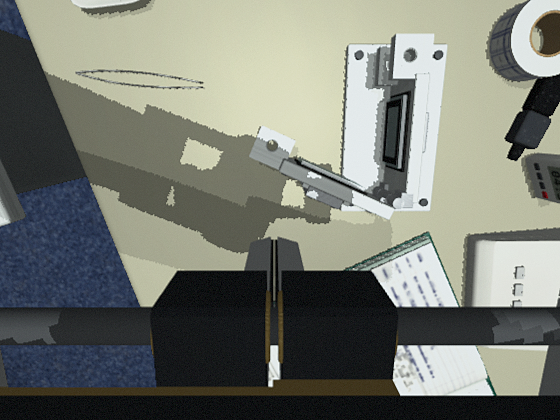

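Wrist view: upper ear hole at (411,55), front ear hole at (272,145), pusher clear to the outside of the open leaf.

Run:
```python
from h import *
c=read_camera("wrist")
a=onz(c,411,55,.078);b=onz(c,272,145,.058);print(a,b)
yaw=-.28;h=a[:2]-.124*np.array([-np.sin(yaw),np.cos(yaw)]);print(h,np.linalg.norm(b[:2]-h))
def ed(p,q):
    P,Q=onz(c,*p,.01),onz(c,*q,.01);d=(P-Q)[:2];return np.linalg.norm(d),np.arctan2(d[1],d[0])-np.pi/2
print(ed((348,45),(341,210)),ed((447,43),(433,208)))
s=np.arctan2(*(b[:2]-h)[::-1])-np.pi/2-yaw;print("swing",s)
T=np.array([-.0, 0])
# pusher path: own (x=-0.0175-w, y=.1) for swing values; tool dx (jig y), dy (jig x)
tool=sense()["tcp_pos"][:2]
X=np.array([np.cos(yaw),np.sin(yaw)]);Y=np.array([-np.sin(yaw),np.cos(yaw)])
prev=None
print("tool in jig frame about hinge",(tool-h)@X,(tool-h)@Y)
for w in np.append(np.arange(1.2,-.01,-.1),-.02):
    ex=np.array([np.cos(w),np.sin(w)]);ey=np.array([-np.sin(w),np.cos(w)])
    # support half-extent of 25(x) x16(y) box along ex
    r=.0125*abs(ex[0])+.008*abs(ex[1])
    p=.098*ey-(.0175+r)*ex;print(round(w,2),(p*100).round(2))
```

```text
[ 0.5943869  -0.11575542  0.078     ] [ 0.46424181 -0.15524567  0.058     ]
[ 0.5601188 -0.2349263] 0.12466514868839809
(np.float64(0.16895668607267658), np.float64(-0.27403276999324433)) (np.float64(0.16850938889237474), np.float64(-0.25506772352015217))
swing 1.157394410110437
tool in jig frame about hinge -0.11242085113634262 -0.0018056744329204041
1.2 [-10.2   0.8]
1.1 [-10.11   1.74]
1.0 [-9.92  2.69]
0.9 [-9.64  3.62]
0.8 [-9.26  4.54]
0.7 [-8.78  5.42]
0.6 [-8.2   6.26]
0.5 [-7.53  7.05]
0.4 [-6.78  7.78]
0.3 [-5.93  8.42]
0.2 [-5.02  8.98]
0.1 [-4.04  9.44]
-0.0 [-3.   9.8]
-0.02 [-2.82  9.86]
```

```bash
python3 -m creep '[[[0,0,4,0],[0,0,4,0],[0,0,4,0],[0,0,4,0],[0,0,0,0],[0.64,0.38,0,0],[0.64,0.38,0,0],[0.64,0.38,0,0],[0.95,0.19,0,0],[0.93,0.28,0,0],[0.92,0.38,0,0],[0.88,0.48,0,0],[0.84,0.58,0,0],[0.79,0.67,0,0],[0.73,0.75,0,0],[0.64,0.85,0,0],[0.56,0.91,0,0],[0.46,0.98,0,0],[0,0,0,0]]]'
python3 - <<'E'
from h import *
c=read_camera("wrist");cv2.imwrite("pics/w2.png",c["color"])
E
```

```text
t: 6.58
tcp_pos: [0.5484, -0.1348, 0.0456]
tool_rot: [0.799, 0.602, 0.0, 0.0]
wrist_force: [-0.4, -0.5, 0.9]
opening: 0.0001
grip_force: 0.0
```

View pics/w2.png

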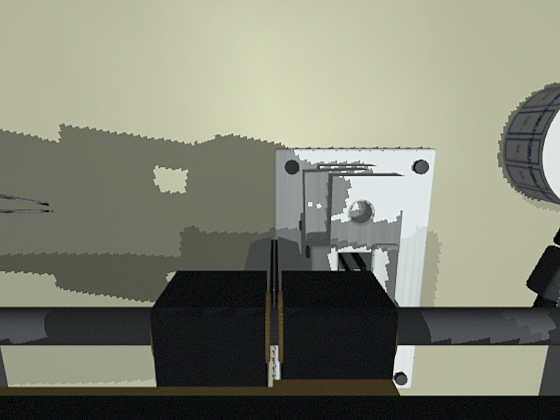

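The front half follows and is nearly shut; the rear ear hole is at (362,211). I'll finish slowly onto the stop.

```bash
python3 -m creep '[[[0.18,0.52,0,0],[0.18,0.52,0,0],[0.03,0.15,0,0],[0.03,0.15,0,0],[0,0,0,0],[0,0,0,0]]]'; python3 -c "
from h import *
c=read_camera('wrist');print(onz(c,362,211,.078))"
```

```text
t: 7.38
tcp_pos: [0.5568, -0.134, 0.0453]
tool_rot: [0.799, 0.602, -0.005, -0.005]
wrist_force: [-20.6, -0.0, 14.6]
opening: 0.0004
grip_force: 9.8
[ 0.60287525 -0.11441615  0.078     ]
```

Firm contact at the stop. Now I'll back off, rise and look down on the jig from above.

```bash
python3 -m creep '[[[0,0,0,0],[0,0,0,0],[0,-1.5,0,0],[0,-2,0,0],[-2,-3,-4,0],[-2,-2,-6,0],[-2,0,-6,0],[-2,2,-3,0],[0,0,0,0],[0,0,0,0]]]' -0.1
python3 - <<'E'
from h import *
c=read_camera("wrist");cv2.imwrite("pics/w3.png",c["color"])
import pickle;pickle.dump(c,open("w3.pkl","wb"))
E
```

```text
t: 8.68
tcp_pos: [0.4776, -0.1915, 0.2295]
tool_rot: [0.799, 0.602, -0.0, -0.001]
wrist_force: [-0.7, 0.4, -0.6]
opening: 0.0516
grip_force: 0.0
```

View pics/w3.png

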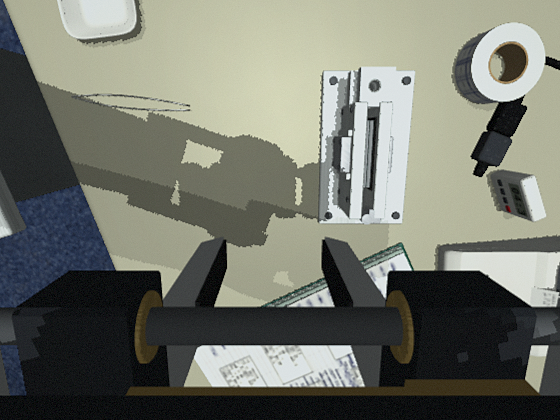

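The front half is shut with the leaves parallel, and the ear hole is at (375,86). Next I'll go near the stand and look at the knob.

```bash
python3 -m creep '[[[4.95,-1.07,0,0],[4.95,-1.07,0,0],[4.95,-1.07,0,0],[4.95,-1.07,0,0],[4.95,-1.07,0,0],[4.95,-1.07,0,0],[4.95,-1.07,0,0],[0,0,2,0],[0,0,0,0],[0,0,0,0]]]'
python3 - <<'E'
from h import *
import pickle
d=pickle.load(open("w3.pkl","rb"));print("hole",onz(d,375,86,.078))
c=read_camera("wrist");cv2.imwrite("pics/w4.png",c["color"]);pickle.dump(c,open("w4.pkl","wb"))
print("expected knob px",proj(c,[.5177,.2201,.114]))
E
```

```text
t: 9.98
tcp_pos: [0.5016, 0.1611, 0.2107]
tool_rot: [0.799, 0.601, -0.001, -0.0]
wrist_force: [0.4, -0.4, -0.4]
opening: 0.0516
grip_force: 0.0
hole [ 0.59395395 -0.11637968  0.078     ]
expected knob px [np.float64(272.69130299782046), np.float64(135.67774445496306)]
```

View pics/w4.png

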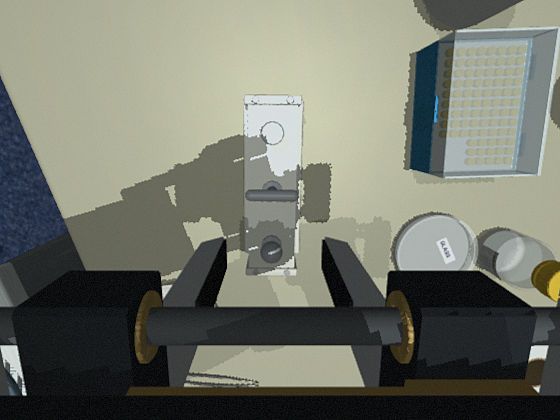

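Knob top is at (272,132), the tee at (271,194) and the ball at (271,250); the row is aligned with the tool.

Run:
```python
from h import *
import pickle
c=pickle.load(open("w4.pkl","rb"));k=onz(c,272,132,.114);s=sense();R=Rn.from_quat(s["tool_rot"]).as_matrix()
print(k,(R.T@(k-s["tcp_pos"]))*100, "z to go",s["tcp_pos"][2]-.079)
```

```text
[0.51795522 0.22293083 0.114     ] [ 6.39345248 -0.18632405  9.73420767] z to go 0.13234466906571235
```

```bash
python3 -m creep '[[[3.1,-0.1,0,0],[3.1,-0.1,0,0],[0,0,3,0],[0,0,4,0],[0,0,3,0],[0,0,2,0],[0,0,1.1,0],[0,0,0,0],[0,0,0,0]]]'; python3 -m creep '[[[0,0,0,0],[0,0,0,0],[0,0,0,0],[0,0,0,0],[0,0,0,0]]]' 1 30
```

```text
t: 11.15
tcp_pos: [0.5183, 0.2216, 0.0816]
tool_rot: [0.799, 0.601, 0.001, 0.0]
wrist_force: [-0.6, -0.1, 0.5]
opening: 0.0516
grip_force: 0.0
t: 11.78
tcp_pos: [0.5174, 0.2215, 0.0803]
tool_rot: [0.799, 0.602, -0.0, -0.0]
wrist_force: [0.3, 0.2, 0.4]
opening: 0.0177
grip_force: 30.0
```

Gripped at 17.7 mm. I'll lift it straight out.

```bash
python3 -m creep '[[[0,0,-1,0],[0,0,-2,0],[0,0,-2,0],[0,0,-2,0],[0,0,-3,0],[0,0,-3,0],[0,0,-2,0],[0,0,0,0],[0,0,0,0]]]'
python3 - <<'E'
from h import *
s=sense();R=Rn.from_quat(s["tool_rot"]).as_matrix()
h=np.array([.594,-.1163,.23]);print(s["opening"],(R.T@(h-s["tcp_pos"]))*100)
E
```

```text
t: 12.9
tcp_pos: [0.5167, 0.2213, 0.2291]
tool_rot: [0.799, 0.602, -0.001, -0.0]
wrist_force: [-0.3, 0.1, -1.4]
opening: 0.0173
grip_force: 30.0
0.017309767459476627 [-30.30833086  16.76060244  -0.0910706 ]
```

```bash
python3 -m creep '[[[-3.79,2.1,0,0],[-3.79,2.1,0,0],[-3.79,2.1,0,0],[-3.79,2.1,0,0],[-3.79,2.1,0,0],[-3.79,2.1,0,0],[-3.79,2.1,0,0],[-3.79,2.1,0,0],[0,0,0,0],[0,0,3.5,0],[0,0,3,0],[0,0,0,0],[0,0,0,0]]]'
python3 - <<'E'
from h import *
import pickle
s=sense();c=read_camera("wrist");pickle.dump(c,open("w5.pkl","wb"))
p=s["tcp_pos"];n=[p[0],p[1],p[2]-.0683]
q=proj(c,n);h=proj(c,[.594,-.1163,.078]);print(p,"nose px",q,"hole px",h)
cv2.imwrite("pics/w5.png",cv2.resize(c["color"][100:280,180:380],None,fx=3,fy=3,interpolation=cv2.INTER_CUBIC))
E
```

```text
t: 14.52
tcp_pos: [0.5954, -0.1158, 0.1661]
tool_rot: [0.799, 0.602, 0.0, 0.0]
wrist_force: [0.0, -0.0, -0.9]
opening: 0.0175
grip_force: 30.0
[ 0.59536455 -0.11582723  0.16606675] nose px [np.float64(273.3827886321844), np.float64(220.98813492319468)] hole px [np.float64(271.92416800806325), np.float64(215.61015525384266)]
```

View pics/w5.png

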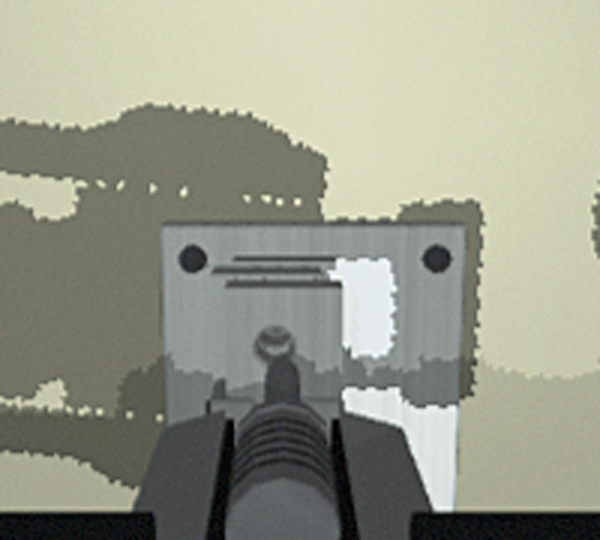

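The picture shows the nose tip at about (282,361) just below the hole centre at (275,343). In full-image pixels that is (274,220.3) against (271.5,214.3). I'll compute the offset.

Run:
```python
from h import *
import pickle
c=pickle.load(open("w5.pkl","rb"));s=sense();R=Rn.from_quat(s["tool_rot"]).as_matrix()
h=onz(c,271.4,214.2,.078);n=onz(c,273.8,220.2,s["tcp_pos"][2]-.0683);print(h,n,R.T@(h-n)*1000, R.T@(h-s["tcp_pos"])*1000)
```

```text
[ 0.59391806 -0.1150764   0.078     ] [ 0.59587868 -0.11514971  0.09849112] [-0.46798494 -1.9489114  20.48702021] [ 0.52247989 -2.3088003  88.78629248]
```

```bash
python3 -m creep '[[[0,-0.19,0,0],[0,0,1,0],[0,0,0.6,0],[0,0,0.5,0],[0,0,0.5,0],[0,0,0.5,0],[0,0,0,0],[0,0,0,0]]]'
```

```text
t: 15.58
tcp_pos: [0.5933, -0.1159, 0.1344]
tool_rot: [0.799, 0.602, 0.0, 0.0]
wrist_force: [0.5, -0.4, -1.2]
opening: 0.0171
grip_force: 30.0
```

The nose is 12 mm into the upper ear with no side force, so I'll continue down.

```bash
python3 -m creep '[[[0,0,0.6,0],[0,0,0.6,0],[0,0,0.6,0],[0,0,0.6,0],[0,0,0.6,0],[0,0,0.5,0],[0,0,0,0],[0,0,0,0]]]'
```

```text
t: 16.58
tcp_pos: [0.5934, -0.1159, 0.0995]
tool_rot: [0.799, 0.602, 0.0, 0.0]
wrist_force: [0.7, -0.6, 0.1]
opening: 0.017
grip_force: 30.0
```

```bash
python3 -m creep '[[[0,0,0.5,0],[0,0,0.5,0],[0,0,0.3,0],[0,0,0.3,0],[0,0,0.2,0],[0,0,0,0],[0,0,0,0],[0,0,0,0],[0,0,0,0]]]'
```

```text
t: 17.7
tcp_pos: [0.5932, -0.1158, 0.0843]
tool_rot: [0.799, 0.602, -0.001, -0.0]
wrist_force: [-8.8, 2.4, 16.6]
opening: 0.0174
grip_force: 30.0
```

The collar is seated: 16.6 N upward, with the TCP at the height for the nose at 16 mm. I'll release, rise and shift 62 mm towards the hinge.

```bash
python3 -m creep '[[[0,0,0,0],[0,0,0,0],[0,0,0,0],[0,0,0,0],[0,0,0,0]]]' -0.6; python3 -m creep '[[[0,0,-2,0],[0,0,-3,0],[0,0,-2.5,0],[-3,0,0,0],[-3.2,0,0,0],[0,0,0,0],[0,0,0,0]]]'
python3 - <<'E'
from h import *
c=read_camera("wrist");cv2.imwrite("pics/w6.png",c["color"])
s=sense();R=Rn.from_quat(s["tool_rot"]).as_matrix()
h=np.array([.5934,-.1159,.0432]);sp=h-.062*R[:,0];print(s["opening"],R.T@(sp-s["tcp_pos"])*1000,"knob px exp",proj(c,[.5934,-.1159,.118]))
E
```

```text
t: 18.32
tcp_pos: [0.5931, -0.1158, 0.0811]
tool_rot: [0.799, 0.602, -0.0, -0.0]
wrist_force: [-0.7, 0.8, 0.2]
opening: 0.0638
grip_force: 0.0
t: 19.2
tcp_pos: [0.5764, -0.1751, 0.1571]
tool_rot: [0.799, 0.601, 0.0, 0.0]
wrist_force: [0.1, 1.5, 0.5]
opening: 0.0753
grip_force: 0.0
0.07531758583235847 [-7.39483015e-01  3.28935752e-02  1.13694013e+02] knob px exp [np.float64(273.31618279992256), np.float64(136.58826800301776)]
```

View pics/w6.png

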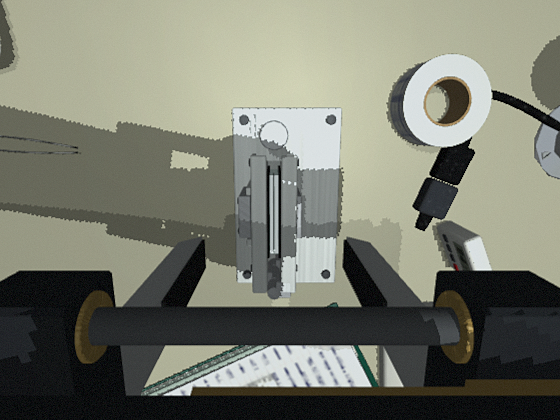

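The knob is seated at (274,135) as expected, and the shut leaves are centred at column 274, between the fingers. I'll go down, then squeeze gently.

```bash
python3 -m creep '[[[0,0,3,0],[0,0,3,0],[0,0,2.5,0],[0,0,2,0],[0,0,0.8,0],[0,0,0,0],[0,0,0,0]]]'; python3 -m creep '[[[0,0,0,0],[0,0,0,0],[0,0,0,0],[0,0,0,0],[0,0,0,0],[0,0,0,0]]]' 1 30
```

```text
t: 20.12
tcp_pos: [0.5769, -0.1758, 0.0444]
tool_rot: [0.799, 0.602, 0.0, 0.001]
wrist_force: [-0.2, -0.1, -0.7]
opening: 0.0753
grip_force: 0.0
t: 20.88
tcp_pos: [0.5765, -0.1756, 0.0434]
tool_rot: [0.799, 0.601, 0.0, 0.0]
wrist_force: [4.8, -0.5, -2.7]
opening: 0.0423
grip_force: 30.0
```

```bash
python3 -m creep '[[[0,0.05,0,0],[0,0,0,0],[0,0,0,0],[0,0,0,0],[0,0,0,0],[0,0,0,0]]]' 1 40
python3 - <<'E'
from h import *
import pickle
c=read_camera("wrist");g=c["color"]
cv2.imwrite("pics/w7.png",cv2.resize(g[60:300,180:380],None,fx=2.5,fy=2.5,interpolation=cv2.INTER_CUBIC));print(proj(c,[.5934,-.1159,.118]))
E
```

```text
t: 21.62
tcp_pos: [0.5767, -0.1756, 0.0434]
tool_rot: [0.799, 0.601, 0.0, 0.0]
wrist_force: [3.7, -0.3, -0.2]
opening: 0.0419
grip_force: 40.0
[np.float64(271.6035423328181), np.float64(142.9661743488201)]
```

View pics/w7.png

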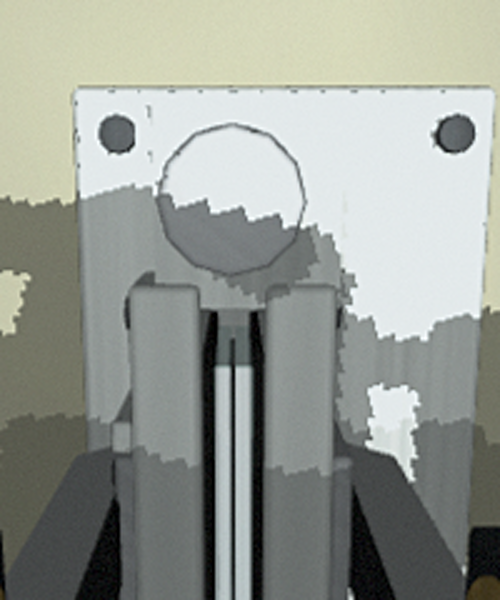

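The halves are shut and parallel, with the knob centred at (232,198), i.e. (272.8,139), over the hole and clear of the fingers. The opening shows the sprung pad pushed fully in, so I'm handing in.

```bash
python3 -c "
from station import *
print(close_job())"
```

```text
the job is handed in; nothing more can be done
None
```

I shut the jig, pushed the knurled pin fully home and let go of it, and handed the job in at about 21.6 s while squeezing the pads at 40 N. The fingers read 42 mm apart, which means the sprung pad is all the way in. The hand-in gave no verdict back.

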